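# Tip a standing parcel into the measuring frame and take its reading

### The job

The labelled parcel stands on end at the near edge of the yellow frame on the measuring mat: push it over near its top with the fingers, so that it falls flat and lies wholly within the yellow frame (over the tape is fine, past its outer edge is not) with the label facing up; do not lift it, or shove it along while it stands. When it lies still, press the green button on the console fully down to take the reading, not before. Leave the tape roll, the small carton and the stamp where they stand.

Things in the scene. Friction and masses are not known exactly. Their poses are not given: they have to be found in the camera images.
- parcel: the parcel to tip: rigid closed brown carton 60 x 110 x 170 mm (x, y, z), 0.3 to 0.65 kg, loose, standing on a small end across the frame's near tape. Origin: centre of the underside it stands on at the start; z along its height; x through its thickness, from the label face (-x, towards the robot; white label, red stripe, bar code) to the blank face that looks to the frame's far end
- parcel_centre (a point): the middle of the parcel, 85 mm above its origin while it stands. Pushed on the label face within about 30 mm of its top edge, the parcel tips about its far foot edge without sliding (under 3 N), passes its balance point when the push point has gone about 55 mm forward, and then falls by itself, label up
- corner_ll (a point): corner of the parcel's label face (seen while the parcel stands and you look at the label): lower left. In parcel axes: (-30, 55, 0) mm
- corner_lr (a point): corner of the parcel's label face (seen while the parcel stands and you look at the label): lower right. In parcel axes: (-30, -55, 0) mm
- corner_ul (a point): corner of the parcel's label face (seen while the parcel stands and you look at the label): upper left. In parcel axes: (-30, 55, 170) mm
- corner_ur (a point): corner of the parcel's label face (seen while the parcel stands and you look at the label): upper right. In parcel axes: (-30, -55, 170) mm
- station: fixed black rubber mat 405 x 250 x 3 mm with a yellow tape frame. Origin: on the counter under the middle of the near tape's inner edge; x to the frame's far end, y left, z up. Inside the tape: x 0 to 215, y -80 to 80 mm; tape 15 mm wide (outer edges x -15 and 230, y -95 and 95). A camera mast, 18 mm thick, 345 mm high, stands at x 277, y 97; its 85 mm wide head leans towards the frame
- console: the station's fixed control box, grey, 100 x 90 mm and 30 mm high, with a small raised display (top at 43 mm) on its far half; it stands beside the frame, left or right of it, about 200 mm from the frame's middle line. Origin: centre of its underside; x towards the display
- measure_top (a point): centre of the top of the round green measure button (32 mm across) on the near half of the console; it goes straight down
- measure (a joint): travel of the green button in m: 0 released, 0.006 fully down (takes about 5 N); it springs back by itself
- tape_roll: bystander, loose: a brown parcel-tape roll lying flat, 100 mm across, 48 mm high, beside the frame on the side away from the console. Origin: centre of its underside
- small_carton: bystander, loose: a plain brown carton without label, 65 x 90 x 140 mm high, standing right of the frame's far half. Origin: centre of its underside
- stamp: bystander, loose: a red and black self-inking hand stamp, 46 x 75 mm, 74 mm high, standing left of the frame's far half. Origin: centre of its underside
Things that resemble listed ones, but are neither listed nor needed, are in the scene too. Of the things like the console, leave any that is purple or turquoise; of the rest the smaller one is meant.

How it is judged:
On the way, in this order (a step that is already met when the one before it is completed fails the run):
1. the parcel has fallen flat and lies still, label up, within the yellow frame (x of corner_ll in the frame of station between -0.015 and 0.23 m and y of corner_ll in the frame of station between -0.095 and 0.095 m and x of corner_lr in the frame of station between -0.015 and 0.23 m and y of corner_lr in the frame of station between -0.095 and 0.095 m and x of corner_ul in the frame of station between -0.015 and 0.23 m and y of corner_ul in the frame of station between -0.095 and 0.095 m and x of corner_ur in the frame of station between -0.015 and 0.23 m and y of corner_ur in the frame of station between -0.095 and 0.095 m and angle between parcel's own x axis and vertical above 3.05 rad and height (world z) of parcel_centre below 0.04 m and linear speed of parcel below 0.02 m/s and angular speed of parcel below 0.2 rad/s), for 0.2 s.
2. the green button is pressed fully down (value of joint measure above 0.0045 m), for 0.05 s.
At the end, for the whole second after the job is handed in: the parcel lies flat and still, label up, no corner past the outer edge of the yellow tape (x -15 to 230, y -95 to 95 mm in the station's axes); the button, pressed at least 4.5 mm down after that, has been let go; tape roll, small carton and stamp are upright and within 20 mm of where they stood (all of step 1 and value of joint measure below 0.002 m and distance of each of tape_roll, small_carton, stamp from where it was at the start of the episode below 0.02 m and angle between each of tape_roll, small_carton, stamp's own z axis and vertical below 0.3 rad); the robot touches nothing.
It fails at once if the parcel is lifted off the mat (height (world z) of parcel_centre above 0.105 m or (angle between parcel's own z axis and vertical above 1.4 rad and height (world z) of parcel_centre above 0.062 m)).
It fails at once if the parcel is shoved or dragged along (more than 30 mm) while it still stands upright (angle between parcel's own z axis and vertical below 0.12 rad and distance of parcel from where it was at the start of the episode above 0.03 m).
It fails at once if the arm or the gripper's body, not the fingers, pushes the parcel (contact force between the arm and parcel above 2 N).
It fails at once if the button is pressed before the parcel lies label up (value of joint measure above 0.003 m and not (angle between parcel's own x axis and vertical above 3.05 rad)).
It fails at once if the tape roll, the small carton or the stamp is moved more than 20 mm or tipped (distance of any of tape_roll, small_carton, stamp from where it was at the start of the episode above 0.02 m or angle between any of tape_roll, small_carton, stamp's own z axis and vertical above 0.3 rad).
It also fails if it takes over 34 s, if anything falls off the work surface, if the arm or the gripper's body presses on something with over 40 N, if the wrist force passes 120 N, or if a joint passes its speed limit or range.

### The arm

A 6-joint arm with a two-finger parallel gripper is mounted at the origin on the work surface. World frame = base frame: x ahead of the robot, y to its left, z up, the work surface at z = 0. Lengths are in m, angles in rad, forces in N, time in s.
With the tool pointing down it reaches from about 0.425 to 0.95 m from the base axis. Payload 3.5 kg.
Tool frame: the origin (TCP) lies midway between the tips of the shut fingers; the grasp point (between the pads) lies 19 mm behind it; z points along the fingers, y is the direction in which the jaws open and shut (so a half turn about z gives the same grasp; the last joint's range is limited). The gripper opens to 85 mm and grips with 20 to 120 N. Pads are 22 mm wide; open, the fingers measure 114 mm over their backs; the gripper's body (76 mm by 85 mm) begins 54 mm behind the grasp point. The pads swing forward as they close: fully open they stand 13 mm farther back than shut.
Start: joints at [0.985, 0.286, 1.577, -0, 1.279, -0.15], TCP at [0.285, 0.612, 0.207] pointing down, gripper open.
Joint ranges: [-2.77, 2.77], [-0.9, 2.22], [0.21, 2.48], [-1.53, 4.67], [0.24, 2.81], [-2.84, 2.84]. Speed limits (rad/s): [2.79, 2.79, 3.14, 3.14, 3.14, 3.14].

### API

Orientations are given as a unit quaternion [x, y, z, w].
In Python, from plant import ctrl gives the robot as it stands. The module is installed in compiled form; this text tells all that it offers.
- The arm moves only by the tool play_rows, never from a script. Its argument "increments" is text: rows parted by semicolons, each of 4 numbers parted by spaces: the shift along the tool's x, y, z in m, then the turn about the tool's z in rad. In form: dx dy dz roll; .... A call has 1 to 5 rows; each row is the pose to reach, as a shift and turn from the pose commanded when the call began, along the tool's axes at that moment; what a row does not reach only later rows make up. A row lasts 1/8 s, in which the tool goes at most 62.5 mm and 10.7 degrees, less where a joint would pass 70% of its speed; a pose out of reach is approached as far as the arm can. A call with a gripper value outside its range is refused whole. "gripper" is the finger opening in m, from 0 to 0.0854, set as the call begins (left out, the last holds). The fingers move at their own pace and stop on an object; "newtons" is the grip in N (left out, the last holds). Time passes only in rows, so rows that repeat a pose let the fingers close. It gives the time, the measured TCP pose, the force and the opening at its end, in the units of the state.
- ctrl.get_state(): the state, without advancing time (a new reading comes with each control period).
- ctrl.read_camera(name): name is "scene" or "side" or "wrist"; returns the picture (384x512x3 uint8, red, green, blue); there is no depth.
- ctrl.camera_model(name): a dict with "fov_y" (degrees; the focal length in pixels is half the picture's height over the tangent of half this angle, whatever the lens; pixels are square), "cx", "cy" (the principal point, pixels), "rvec" (rotation vector, rad) and "tvec" (3), from world to camera coordinates, as OpenCV has them. Camera axes: x right, y down, z forward; pixel columns grow to the right and rows downward; lengths in m; the calibration is good to about 2 mm. A picture is of the moment at which its call begins: read the wrist's pose just before it. camera_model takes no time and is no camera call; for the wrist camera it gives the pose at the moment of the call.
- ctrl.sign_off(): hands the job in, once; it reports no verdict.
The state is a dict: "time": time; "qpos": joint angles; "dq": joint speeds; "joint_efforts": joint torques, N m; "eef_pos": TCP position; "tcp_rot": TCP orientation; "contact_force": force on the tool from outside, world axes, zero at the start; "wrist_torque": the same for the moment, N m; "opening": opening from 0.0 (shut) to 1.0 (fully open).
Only numpy, scipy, OpenCV 4.12 (cv2) and the standard library are available. Lean on these libraries where they do the work, as an engineer would, in place of code of your own. Each camera call takes 0.05 s, during which the arm holds its last target.

## Working session

There is one attempt and no reset: what is moved stays moved. The work goes in short steps, Python scripts to look and compute and a tool call to move; the robot and the scene stay as the last step left them, time stands still between calls to the robot, and variables do not carry over. Pictures are saved under pics/ and viewed, and the job is handed in when it is done.

Besides the shell and the picture viewer there is one more tool, called after ">>>" by a JSON object that holds its "fn" and its "kwargs", one argument or row to a line. play_rows: Moves the arm, as the interface text tells. Its arguments: {"type":"object","properties":{"increments":{"type":"string"},"gripper":{"type":"number"},"newtons":{"type":"number"}},"required":["increments"]}

```bash
mkdir -p pics && cat > h.py <<'E'
import numpy as np, cv2
from plant import ctrl
def save(n,img): cv2.imwrite('pics/'+n+'.png',cv2.cvtColor(img,cv2.COLOR_RGB2BGR))
def cam(n):
    m=ctrl.camera_model(n); f=192/np.tan(np.radians(m['fov_y'])/2)
    K=np.array([[f,0,m['cx']],[0,f,m['cy']],[0,0,1]]); return m,K
def ray(n,uv,z):
    m,K=cam(n); R=cv2.Rodrigues(np.array(m['rvec'],float))[0]; t=np.array(m['tvec'],float).ravel()
    c=-R.T@t; d=R.T@np.linalg.inv(K)@np.array([uv[0],uv[1],1.]); return c+d*(z-c[2])/d[2]
def proj(n,P):
    m,K=cam(n); return cv2.projectPoints(np.array(P,float).reshape(-1,3),np.array(m['rvec'],float),np.array(m['tvec'],float),K,None)[0].reshape(-1,2)
E
python3 - <<'E'
from h import *
for n in ('scene','side','wrist'):
    print(n,ctrl.camera_model(n)); save(n+'0',ctrl.read_camera(n))
print(ctrl.get_state())
E
```

```text
scene {'fov_y': 47.872561557687376, 'cx': 252.43836892725574, 'cy': 194.4615195983602, 'rvec': array([ 1.0997433 ,  2.48037145, -0.92154955]), 'tvec': array([ 0.37674032, -0.18217846,  1.77800269])}
side {'fov_y': 56.63362542682335, 'cx': 255.19413835464766, 'cy': 186.86571835786734, 'rvec': array([ 2.35249111, -0.43203948,  0.16260618]), 'tvec': array([-0.50719087,  0.17192311,  1.09124082])}
wrist {'fov_y': 62.67976728172017, 'cx': 253.77957362612347, 'cy': 189.42226875459457, 'rvec': array([-2.41889712, -1.54378421, -0.2392955 ]), 'tvec': array([-0.67456002, -0.04091432,  0.38045923])}
{'time': 0.15, 'qpos': array([ 9.85002182e-01,  2.87012362e-01,  1.57783341e+00,  2.03501709e-05,
        1.27863453e+00, -1.49979844e-01]), 'dq': array([-0.00041811, -0.00159167, -0.00354645, -0.00144457, -0.00044519,
        0.00131401]), 'joint_efforts': array([ 1.90176297e-04, -4.06604576e+01, -2.93141770e+01, -1.36963326e-04,
        3.98015240e-03, -1.29504821e-05]), 'eef_pos': array([0.28459329, 0.61145412, 0.20633548]), 'tcp_rot': array([ 2.16189514e-01,  9.76350963e-01, -8.77167101e-04, -3.48529913e-04]), 'contact_force': array([-0.28387666,  0.47356158, -0.32941526]), 'wrist_torque': array([ 0.04100533, -0.0373758 , -0.01580035]), 'opening': 1.0007103039929293}
```

View pics/scene0.png

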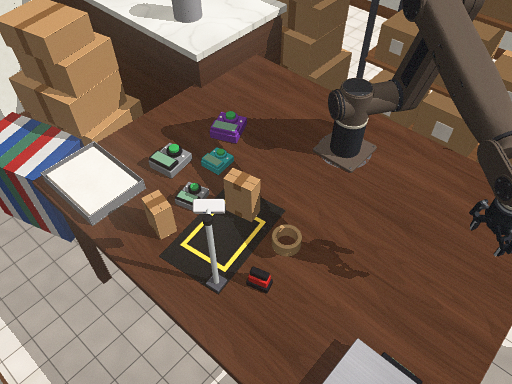

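View pics/side0.png

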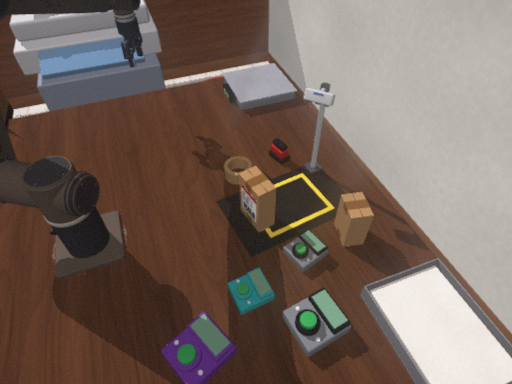

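View pics/wrist0.png

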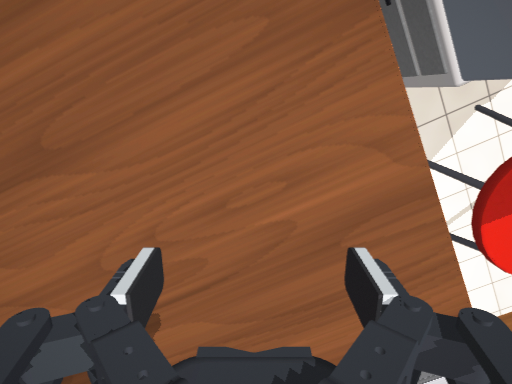

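Side view: the grey consoles are at (305,250), small and beside the frame, and (317,320), larger. The turquoise one is at (250,290) and the purple one at (198,348). The smaller grey one at (305,250) fits the description. I'll confirm it in enlarged crops.

```bash
python3 - <<'E'
import cv2
a=cv2.imread('pics/side0.png')[130:290,200:400]; cv2.imwrite('pics/sc.png',cv2.resize(a,None,fx=3.75,fy=3.75,interpolation=cv2.INTER_CUBIC))
a=cv2.imread('pics/scene0.png')[130:310,130:320]; cv2.imwrite('pics/cc.png',cv2.resize(a,None,fx=3.3,fy=3.3,interpolation=cv2.INTER_CUBIC))
E
```

```text
(no output)
```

View pics/sc.png

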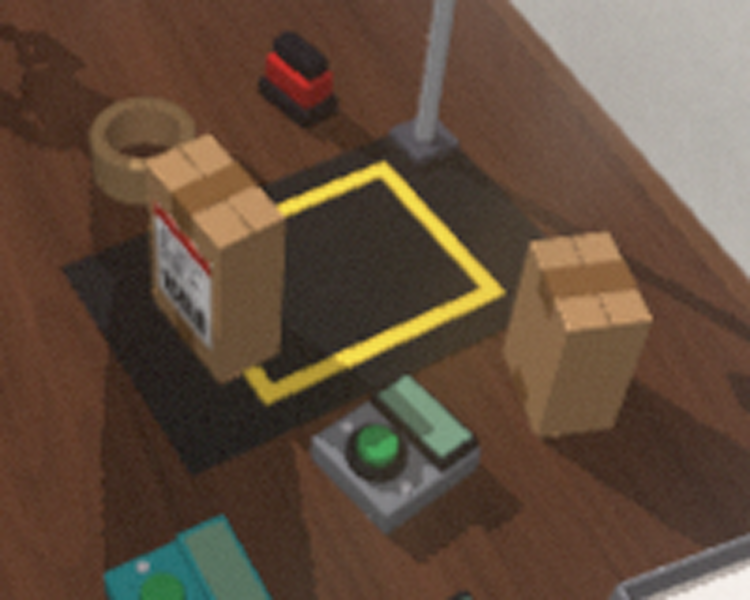

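View pics/cc.png

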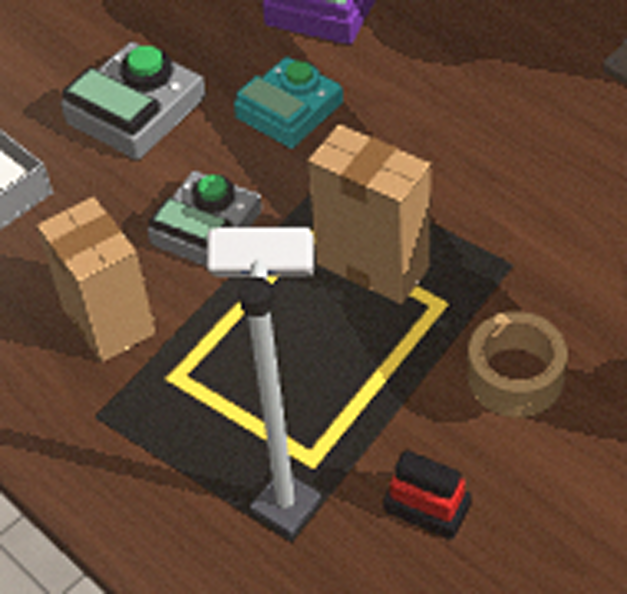

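```bash
cat > fit.py <<'E'
from h import *
from scipy.optimize import least_squares
S=lambda u,v:(200+(u+.5)/3.75-.5,130+(v+.5)/3.75-.5)
C=lambda u,v:(130+(u+.5)/3.3-.5,130+(v+.5)/3.3-.5)
def fit(obs,x0,names):
    def r(p):
        c,s=np.cos(p[2]),np.sin(p[2]); o=[]
        for n,P,uv in obs:
            w=[p[0]+c*P[0]-s*P[1],p[1]+s*P[0]+c*P[1],P[2]+p[3]]
            o+=list(proj(n,w)[0]-uv)
        return np.array(o)
    f=least_squares(lambda p:r(np.r_[p,z0]),x0,loss='soft_l1'); print(names,f.x.round(4),'deg',np.degrees(f.x[2]).round(2)); print(r(np.r_[f.x,z0]).reshape(-1,2).round(1).tolist()); return f.x
z0=0.003
a,b=.230,.095
st=fit([('side',(-.015,-b,0),S(268,403)),('side',(a,-b,0),S(505,290)),('side',(a,b,0),S(384,160)),
('scene',(a,-b,0),C(167,378)),('scene',(a,b,0),C(315,468)),('scene',(-.015,b,0),C(449,302))],[.6,0,0],'station')
h=.17
pa=fit([('side',(-.03,.055,h),S(147,170)),('side',(.03,.055,h),S(212,135)),('side',(.03,-.055,h),S(285,210)),('side',(-.03,-.055,h),S(218,245)),('side',(-.03,-.055,0),S(222,382)),('side',(.03,-.055,0),S(283,350)),
('scene',(.03,-.055,h),C(310,160)),('scene',(.03,.055,h),C(400,190)),('scene',(-.03,.055,h),C(432,160)),('scene',(-.03,-.055,h),C(340,126)),('scene',(.03,.055,0),C(403,300)),('scene',(-.03,.055,0),C(430,270))],[st[0],st[1],st[2]],'parcel')
c,s=np.cos(st[2]),np.sin(st[2]);R=np.array([[c,s],[-s,c]])
print('parcel in station',R@(pa[:2]-st[:2]),np.degrees(pa[2]-st[2]))
def tri(us,uc):
    f=least_squares(lambda X:np.r_[proj('side',X)[0]-us,proj('scene',X)[0]-uc],[.7,-.1,.03]);print(f.x.round(4),f.fun.round(2));return f.x
bt=tri(S(378,438),C(212,186)); print('button in station',R@(bt[:2]-st[:2]))
for n,u,z in (('tape',S(142,140),.048),('stamp',S(297,45),.07),('carton',S(585,280),.14),('mast base',S(423,140),.01)):
    X=ray('side',u,z); print(n,X.round(3),R@(X[:2]-st[:2]))
E
python3 fit.py
```

```text
station [ 0.5242 -0.0873  0.1536] deg 8.8
[[-0.4, 1.1], [-0.1, 0.8], [-0.6, 0.5], [-0.3, 1.3], [0.1, 0.8], [-0.1, 0.7]]
parcel [ 0.5134 -0.0898  0.2243] deg 12.85
[[-1.2, -1.9], [-1.5, -0.4], [0.4, 1.7], [0.7, 1.2], [-0.4, 1.0], [-1.0, 1.0], [-0.8, 1.0], [0.6, 4.0], [-0.2, 1.2], [-0.6, -0.0], [0.1, 2.1], [0.0, -0.4]]
parcel in station [-0.01106037 -0.00087725] 4.054537267353858
[ 0.577  -0.273   0.0546] [ 0.03  0.    0.03 -0.01]
button in station [ 0.02376425 -0.19166812]
tape [0.517 0.109 0.048] [0.02294405 0.19468864]
stamp [0.696 0.16  0.07 ] [0.20710292 0.21781721]
carton [ 0.752 -0.25   0.14 ] [ 0.20051562 -0.19559173]
mast base [0.784 0.049 0.01 ] [0.2775643  0.09470376]
```

The fit agrees with the given sizes: the mast base lands at (277, 95) mm, as stated. The parcel is at station (-11, -1) mm, yawed 4°, so falling straight it will cover x 19 to 189 mm. That's inside the frame.

Next I'll plan the approach behind the label face.

```bash
cat > d.py <<'E'
from h import *
import sys
from scipy.spatial.transform import Rotation as Ro
x,y,z,yaw=map(float,sys.argv[1:5])
s=ctrl.get_state(); R=Ro.from_quat(s['tcp_rot']).as_matrix()
print('t',s['time'],'pos',s['eef_pos'].round(4),'toolx deg',np.degrees(np.arctan2(R[1,0],R[0,0])).round(2),'F',s['contact_force'].round(2),'q',s['qpos'].round(2),'op',round(s['opening'],2))
print('tool delta',(R.T@(np.array([x,y,z])-s['eef_pos'])).round(4))
w=yaw-np.degrees(np.arctan2(R[1,0],R[0,0])); print('roll',np.radians(-((w+180)%360-180)).round(3))
E
python3 d.py .45 .30 .22 12.9; python3 d.py .45 -.1 .22 12.9
```

```text
t 0.15 pos [0.2846 0.6115 0.2063] toolx deg 155.03 F [-0.28  0.47 -0.33] q [ 0.99  0.29  1.58  0.    1.28 -0.15] op 1.0
tool delta [-0.2814 -0.2125 -0.0134]
roll 2.481
t 0.15 pos [0.2846 0.6115 0.2063] toolx deg 155.03 F [-0.28  0.47 -0.33] q [ 0.99  0.29  1.58  0.    1.28 -0.15] op 1.0
tool delta [-0.4503 -0.5751 -0.0127]
roll 2.481
```

>>> {"fn": "play_rows", "kwargs": {
  "increments": "-0.05 -0.04 -0.02 0.16; -0.1 -0.08 -0.02 0.32; -0.15 -0.12 -0.02 0.48; -0.2 -0.16 -0.02 0.64; -0.25 -0.19 -0.02 0.8",
  "gripper": 0.05,
  "newtons": 30
}}

```text
time: 0.78
eef_pos: [0.4289, 0.3362, 0.2272]
tcp_rot: [0.581, 0.814, -0.0, -0.0]
contact_force: [0.7, 0.5, -0.5]
opening: 0.588
```

```bash
python3 d.py .44 -.1 .22 12.9
```

```text
t 0.775 pos [0.4289 0.3362 0.2272] toolx deg 108.92 F [ 0.67  0.5  -0.47] q [ 0.48 -0.02  1.88 -0.    1.28  0.15] op 0.59
tool delta [-0.4162 -0.131   0.0073]
roll 1.676
```

>>> {"fn": "play_rows", "kwargs": {
  "increments": "-0.055 -0.012 0 0.17; -0.11 -0.03 0 0.34; -0.165 -0.045 0 0.51; -0.22 -0.062 0 0.68; -0.275 -0.08 0 0.85"
}}

```text
time: 1.4
eef_pos: [0.4432, 0.0504, 0.2273]
tcp_rot: [0.865, 0.501, 0.0, 0.0]
contact_force: [1.3, -0.1, 0.1]
opening: 0.584
```

```bash
python3 d.py .44 -.1 .22 12.9
```

```text
t 1.4 pos [0.4432 0.0504 0.2273] toolx deg 60.19 F [ 1.31 -0.1   0.06] q [-0.12 -0.26  2.09 -0.    1.31  0.41] op 0.58
tool delta [-0.1321  0.072   0.0073]
roll 0.825
```

>>> {"fn": "play_rows", "kwargs": {
  "increments": "-0.033 0.018 0 0.165; -0.066 0.036 0 0.33; -0.1 0.054 0 0.5; -0.132 0.072 0 0.66; -0.132 0.072 0 0.825"
}}

```text
time: 2.02
eef_pos: [0.441, -0.1003, 0.2272]
tcp_rot: [0.994, 0.111, -0.0, 0.0]
contact_force: [-0.5, 0.2, 0.0]
opening: 0.58
```

```bash
python3 d.py .448 -.1048 .155 12.9; python3 - <<'E'
from h import *
save('w1',ctrl.read_camera('wrist'));a=ctrl.read_camera('side')[100:290,160:400];save('s1',cv2.resize(a,None,fx=3.2,fy=3.15,interpolation=2))
E
```

```text
t 2.025 pos [ 0.441  -0.1003  0.2272] toolx deg 12.7 F [-0.51  0.2   0.01] q [-0.45 -0.24  2.08 -0.    1.31  0.9 ] op 0.58
tool delta [0.0059 0.0059 0.0722]
roll -0.003
```

View pics/w1.png

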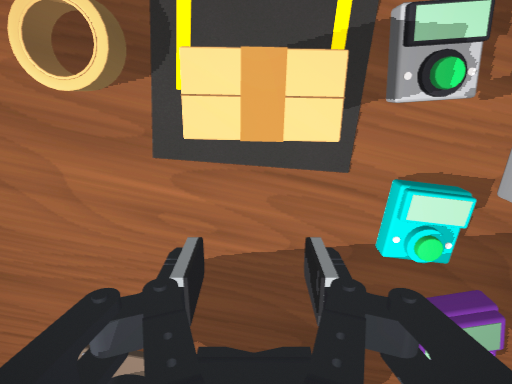

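View pics/s1.png

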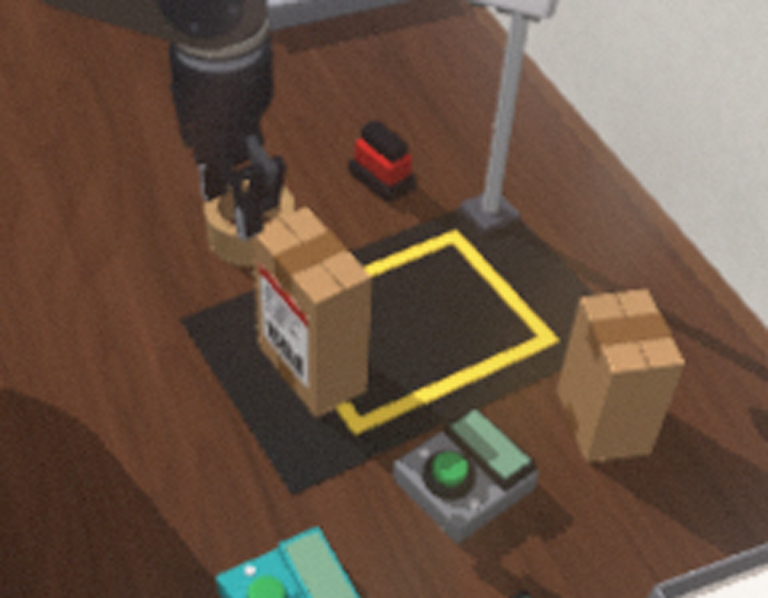

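```bash
python3 - <<'E'
from h import *
for n,u,z in (('nl',(183,139),.173),('nr',(341,142),.173),('fl',(182,48),.173),('fr',(348,50),.173),('button',(448,72),.0546),('button',(448,72),.045),('tapeNL outer',(177,89),.003)): print(n,ray('wrist',u,z).round(4))
E
```

```text
nl [ 0.4735 -0.0401  0.173 ]
nr [ 0.4968 -0.1487  0.173 ]
fl [ 0.5313 -0.03    0.173 ]
fr [ 0.5546 -0.1347  0.173 ]
button [ 0.578  -0.2683  0.0546]
button [ 0.5797 -0.2736  0.045 ]
tapeNL outer [0.4965 0.0076 0.003 ]
```

>>> {"fn": "play_rows", "kwargs": {
  "increments": "0.005 0.004 0.025 0; 0.005 0.004 0.05 0; 0.005 0.004 0.077 0; 0.012 0.004 0.079 0; 0.018 0.004 0.079 0"
}}

```text
time: 2.75
eef_pos: [0.4606, -0.0978, 0.1492]
tcp_rot: [0.993, 0.116, 0.0, 0.0]
contact_force: [-0.3, -0.1, 0.1]
opening: 0.586
```

```bash
python3 d.py .53 -.0845 .148 12.7; python3 - <<'E'
from h import *
a=ctrl.read_camera('side')[100:290,160:400];save('s2',cv2.resize(a,None,fx=3.2,fy=3.15,interpolation=2))
E
```

```text
t 2.75 pos [ 0.4606 -0.0978  0.1492] toolx deg 13.33 F [-0.26 -0.14  0.06] q [-0.43 -0.12  2.12  0.    1.14  0.91] op 0.59
tool delta [0.0706 0.003  0.0013]
roll 0.011
```

View pics/s2.png

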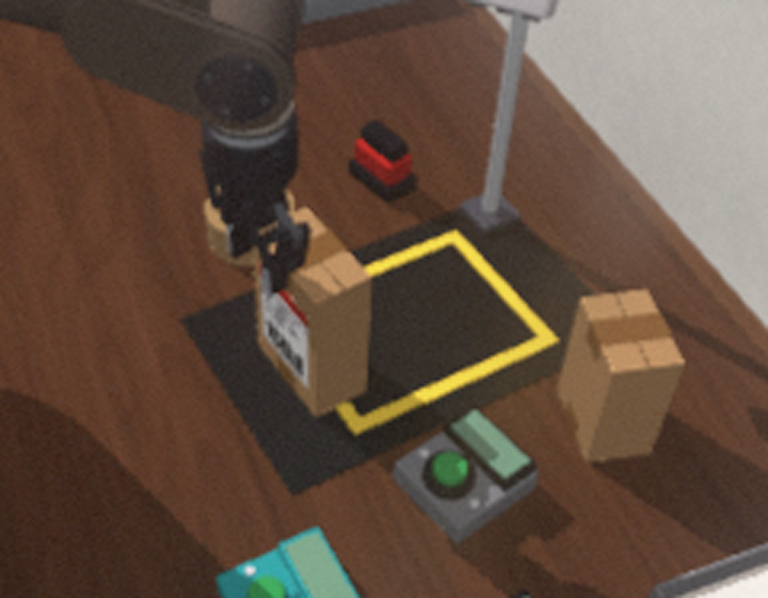

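>>> {"fn": "play_rows", "kwargs": {
  "increments": "0.008 0.0003 0 0; 0.016 0.0006 0 0; 0.024 0.001 0 0; 0.032 0.001 0 0; 0.04 0.001 0 0"
}}

```text
time: 3.42
eef_pos: [0.4994, -0.0897, 0.1484]
tcp_rot: [0.993, 0.115, -0.0, -0.0]
contact_force: [0.0, -0.7, -0.4]
opening: 0.584
```

```bash
python3 d.py .53 -.0845 .148 12.7; python3 - <<'E'
from h import *
a=ctrl.read_camera('side')[100:290,160:400];save('s3',cv2.resize(a,None,fx=3.2,fy=3.15,interpolation=2))
E
```

```text
t 3.425 pos [ 0.4994 -0.0897  0.1484] toolx deg 13.23 F [ 0.04 -0.72 -0.45] q [-0.38 -0.03  2.04  0.    1.13  0.96] op 0.58
tool delta [0.031  0.0019 0.0004]
roll 0.009
```

View pics/s3.png

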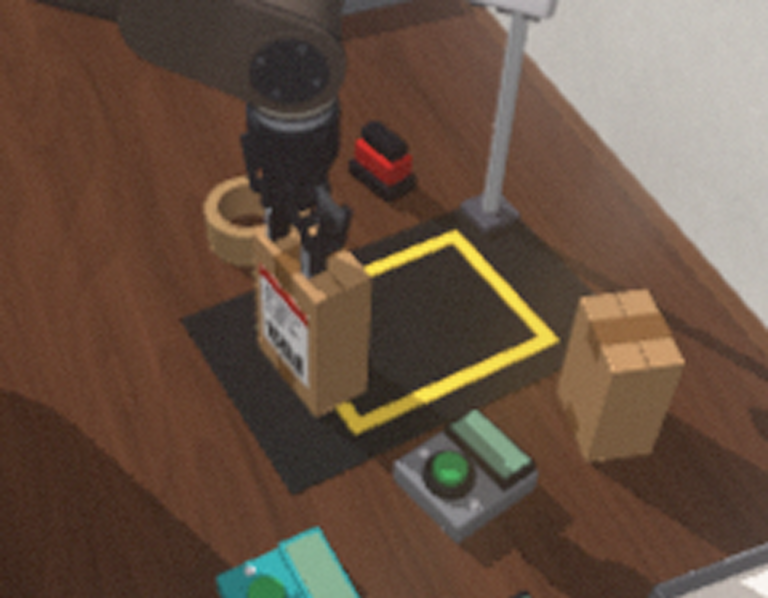

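```bash
python3 - <<'E'
from h import *
save('w3',ctrl.read_camera('wrist'));a=ctrl.read_camera('scene')[120:270,170:350];save('c3',cv2.resize(a,None,fx=4,fy=4,interpolation=2))
p=ctrl.get_state()['eef_pos']
print(proj('scene',p),proj('side',p),proj('wrist',p))
E
```

```text
[[244.61788288 181.86175183]] [[251.95715882 187.16251258]] [[253.74908479 230.63666594]]
```

View pics/w3.png

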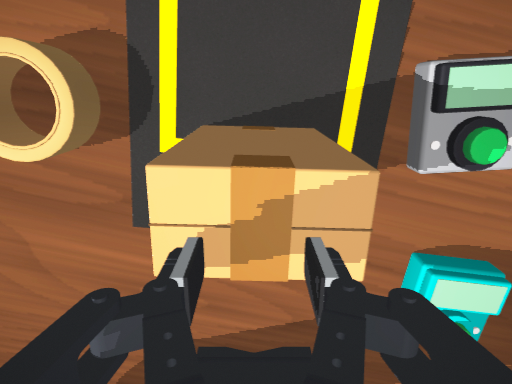

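View pics/c3.png

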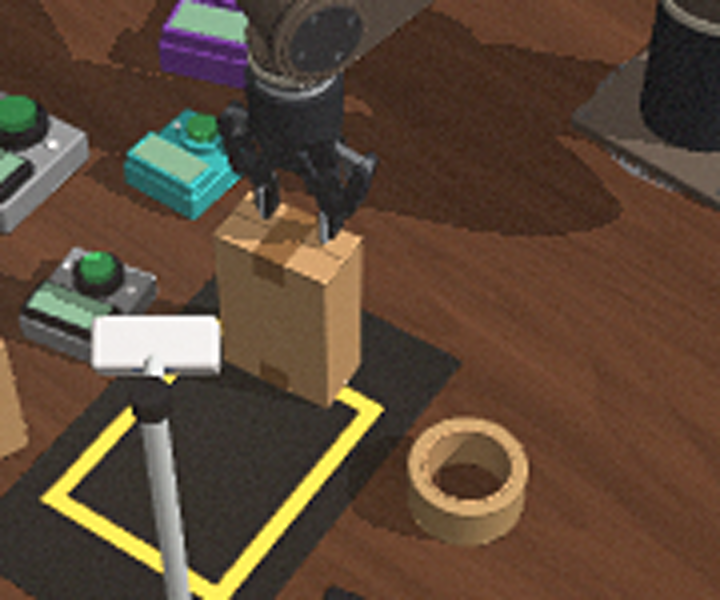

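```bash
python3 - <<'E'
from h import *
from scipy.optimize import least_squares
a=ctrl.read_camera('side')[150:210,210:290];save('s3b',cv2.resize(a,None,fx=9,fy=9,interpolation=2))
a=ctrl.read_camera('scene')[145:200,215:285];save('c3b',cv2.resize(a,None,fx=10,fy=10,interpolation=2))
E
```

```text
(no output)
```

View pics/s3b.png

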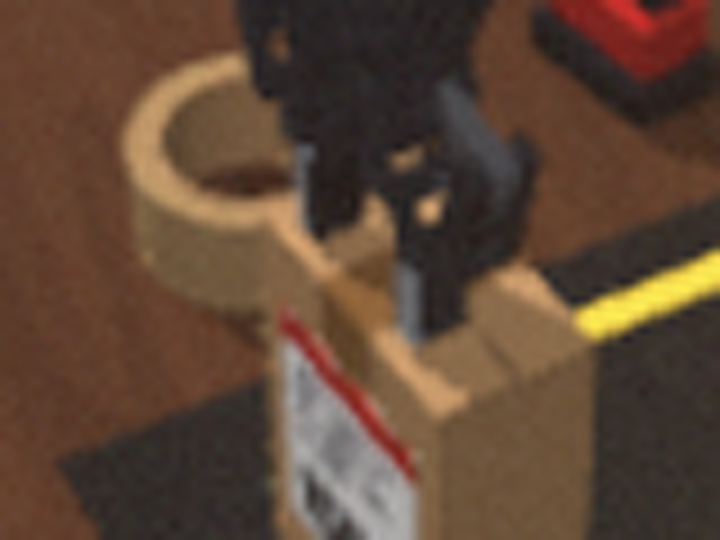

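View pics/c3b.png

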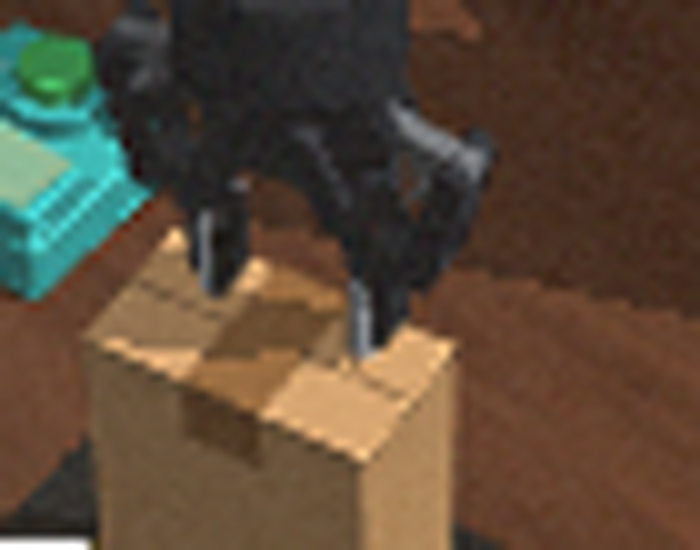

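```bash
cat > tri.py <<'E'
from h import *
from scipy.optimize import least_squares
def tri(us,uc):
    f=least_squares(lambda X:np.r_[proj('side',X)[0]-us,proj('scene',X)[0]-uc],[.5,-.1,.1]);return f.x.round(4),f.fun.round(2)
E
python3 - <<'E'
from tri import *
print(tri((251.2,181.4),(243.7,176.9)))
print(tri((210+320/9-.5,150+235/9-.5),(215+21.2-.5,145+29.3-.5)),tri((210+430/9-.5,150+340/9-.5),(215+37.2-.5,145+35.5-.5)))
s=ctrl.get_state();print(s['eef_pos'],s['time'],s['contact_force'],s['wrist_torque'])
E
```

```text
(array([ 0.4986, -0.0907,  0.173 ]), array([ 0.58,  0.17,  0.67, -0.24]))
(array([ 0.4967, -0.0962,  0.195 ]), array([ 6.67,  2.  ,  7.7 , -2.79])) (array([ 0.5   , -0.0854,  0.1503]), array([-5.58, -1.65, -6.32,  2.25]))
[ 0.49872391 -0.08979072  0.14826609] 3.675 [ 0.79538558  0.59513223 -0.21805051] [-0.00361059  0.03166843 -0.02359475]
```

The open fingertips are at z about 0.175, roughly 27 mm above the shut-finger TCP. They passed just over the parcel, which hasn't moved. I'll rise, back off and shut the fingers so the tips are where the TCP says.

>>> {"fn": "play_rows", "kwargs": {
  "increments": "0 0 -0.02 0; -0.015 0 -0.03 0; -0.03 0 -0.03 0; -0.045 0 -0.03 0; -0.052 0 -0.03 0"
}}

```text
time: 4.3
eef_pos: [0.4468, -0.1017, 0.1777]
tcp_rot: [0.993, 0.115, -0.001, -0.0]
contact_force: [-0.1, 0.1, -0.2]
opening: 0.582
```

>>> {"fn": "play_rows", "kwargs": {
  "increments": "0 0 0 0; 0 0 0 0; 0 0 0 0; 0 0 0 0; 0 0 0 0",
  "gripper": 0
}}

```text
time: 4.92
eef_pos: [0.4484, -0.1017, 0.1784]
tcp_rot: [0.993, 0.115, -0.0, -0.0]
contact_force: [-0.3, 0.5, 0.8]
opening: 0.0
```

```bash
python3 d.py .45 -.102 .15 12.7;  python3 - <<'E'
from h import *
p=ctrl.get_state()['eef_pos']
print(proj('scene',p),proj('side',p))
a=ctrl.read_camera('side')[150:210,210:290];a=cv2.resize(a,None,fx=5,fy=5,interpolation=2)
b=ctrl.read_camera('scene')[145:205,215:295];b=cv2.resize(b,None,fx=5,fy=5,interpolation=2)
save('sc4',np.hstack([a,b]))
E
```

```text
t 4.925 pos [ 0.4484 -0.1017  0.1784] toolx deg 13.24 F [-0.34  0.51  0.85] q [-0.44 -0.18  2.12  0.    1.2   0.9 ] op 0.0
tool delta [0.0015 0.0007 0.0284]
roll 0.009
[[252.03428311 165.98022466]] [[236.37215081 187.43824491]]
```

View pics/sc4.png

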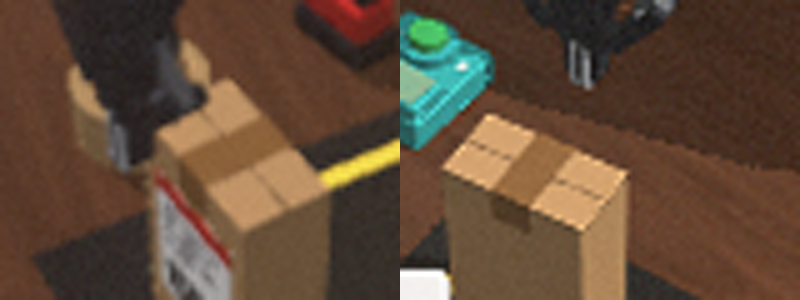

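```bash
python3 - <<'E'
from tri import *
print(tri((233.9,183.1),(251.1,162.1)))
E
```

```text
(array([ 0.4451, -0.1026,  0.1966]), array([ 1.14,  0.37,  1.36, -0.55]))
```

>>> {"fn": "play_rows", "kwargs": {
  "increments": "0 0.001 0.015 0; 0 0.001 0.03 0; 0 0.001 0.046 0; 0.006 0.001 0.046 0; 0.012 0.001 0.046 0"
}}

```text
time: 5.65
eef_pos: [0.4608, -0.1, 0.1325]
tcp_rot: [0.993, 0.115, 0.0, 0.0]
contact_force: [0.2, 0.0, -1.3]
opening: -0.002
```

>>> {"fn": "play_rows", "kwargs": {
  "increments": "0.007 0 0 0; 0.014 0 0 0; 0.021 0 0 0; 0.026 0 0 0; 0.03 0 0 0"
}}

```text
time: 6.28
eef_pos: [0.4897, -0.0931, 0.1325]
tcp_rot: [0.993, 0.115, -0.0, 0.0]
contact_force: [0.3, 0.3, -0.2]
opening: 0.002
```

```bash
python3 d.py .45 -.102 .132 12.7;  python3 - <<'E'
from h import *
a=ctrl.read_camera('side')[150:230,210:310];a=cv2.resize(a,None,fx=4,fy=4,interpolation=2)
b=ctrl.read_camera('scene')[145:225,205:305];b=cv2.resize(b,None,fx=4,fy=4,interpolation=2)
save('sc5',np.hstack([a,b]))
E
```

```text
t 6.275 pos [ 0.4897 -0.0931  0.1325] toolx deg 13.23 F [ 0.32  0.26 -0.18] q [-0.39 -0.03  2.07 -0.    1.1   0.95] op 0.0
tool delta [-0.0407 -0.0004  0.0005]
roll 0.009
```

View pics/sc5.png

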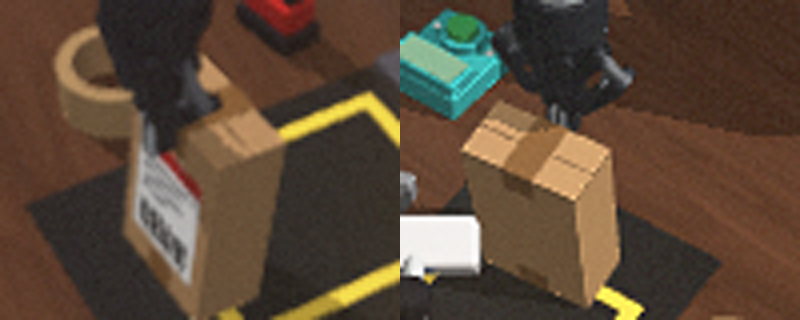

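The parcel is tipping about its far foot, so I'll carry on.

>>> {"fn": "play_rows", "kwargs": {
  "increments": "0.008 0 0 0; 0.016 0 0 0; 0.024 0 0 0; 0.032 0 0 0; 0.04 0 0 0"
}}

```text
time: 7.0
eef_pos: [0.5289, -0.0838, 0.1323]
tcp_rot: [0.993, 0.115, 0.0, -0.0]
contact_force: [0.6, -0.2, -0.2]
opening: -0.0
```

```bash
python3 d.py .45 -.102 .132 12.7;  python3 - <<'E'
from h import *
a=ctrl.read_camera('side')[150:230,210:310];a=cv2.resize(a,None,fx=4,fy=4,interpolation=2)
b=ctrl.read_camera('scene')[145:225,205:305];b=cv2.resize(b,None,fx=4,fy=4,interpolation=2)
save('sc6',np.hstack([a,b]))
E
```

```text
t 7.0 pos [ 0.5289 -0.0838  0.1323] toolx deg 13.23 F [ 0.65 -0.18 -0.17] q [-0.35  0.06  1.98  0.    1.1   0.99] op -0.0
tool delta [-0.081  -0.0003  0.0003]
roll 0.009
```

View pics/sc6.png

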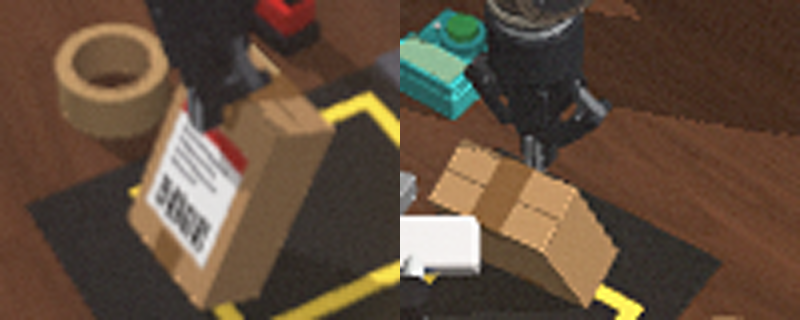

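>>> {"fn": "play_rows", "kwargs": {
  "increments": "0.008 0 0 0; 0.016 0 0 0; 0.016 0 0 0; 0.016 0 0 0; 0.016 0 0 0"
}}

```text
time: 7.72
eef_pos: [0.5437, -0.0803, 0.1324]
tcp_rot: [0.993, 0.115, -0.0, -0.0]
contact_force: [1.0, 0.5, -0.1]
opening: 0.001
```

```bash
python3 d.py .45 -.102 .132 12.7;  python3 - <<'E'
from h import *
a=ctrl.read_camera('side')[150:270,200:350];a=cv2.resize(a,None,fx=2.6,fy=2.6,interpolation=2)
b=ctrl.read_camera('scene')[145:265,165:315];b=cv2.resize(b,None,fx=2.6,fy=2.6,interpolation=2)
save('sc7',np.hstack([a,b]))
E
```

```text
t 7.725 pos [ 0.5437 -0.0803  0.1324] toolx deg 13.22 F [ 1.01  0.47 -0.11] q [-0.33  0.09  1.95 -0.    1.1   1.01] op 0.0
tool delta [-0.0961 -0.0003  0.0004]
roll 0.009
```

View pics/sc7.png

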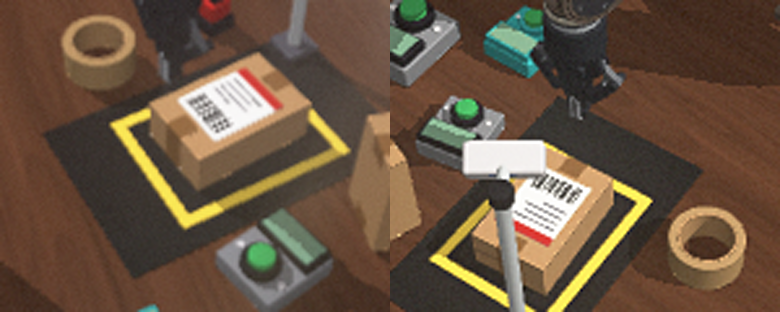

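The parcel has fallen flat, label up, inside the frame. Next I'll measure its corners and plan the move to the button.

```bash
python3 d.py .5775 -.271 .10 8.8;  python3 - <<'E'
from h import *
st=np.array([.5242,-.0873]);c,s=np.cos(.1536),np.sin(.1536);R=np.array([[c,s],[-s,c]])
for u in ((150,108),(265,53),(313,105),(198,162)):
    X=ray('side',(200+u[0]/2.6-.5,150+u[1]/2.6-.5),.063); print((R@(X[:2]-st)).round(3))
save('w7',ctrl.read_camera('wrist'))
E
```

```text
t 7.825 pos [ 0.5437 -0.0804  0.1324] toolx deg 13.22 F [ 0.29 -0.57  0.25] q [-0.33  0.09  1.95 -0.    1.1   1.01] op -0.0
tool delta [-0.0107  0.1933  0.0324]
roll 0.077
[0.019 0.049]
[0.199 0.059]
[ 0.197 -0.048]
[ 0.025 -0.054]
```

View pics/w7.png

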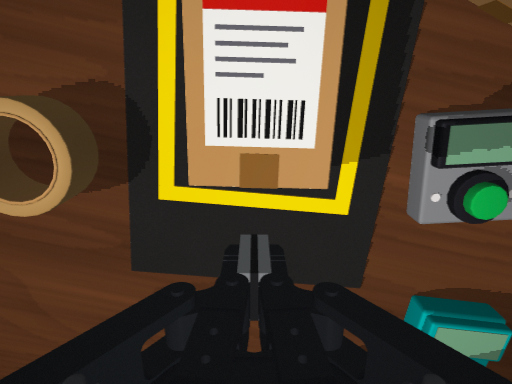

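The label-face corners are at station x 19 to 199 mm and y -54 to 59 mm, well inside the frame. Now I'll move over the button.

>>> {"fn": "play_rows", "kwargs": {
  "increments": "-0.01 0.045 -0.02 0; -0.01 0.09 -0.02 0; -0.01 0.135 -0.02 0; -0.01 0.18 -0.01 0.04; -0.01 0.193 0.01 0.077"
}}

```text
time: 8.5
eef_pos: [0.5793, -0.2739, 0.1235]
tcp_rot: [0.997, 0.075, 0.001, 0.001]
contact_force: [-0.4, 0.3, 0.2]
opening: -0.001
```

>>> {"fn": "play_rows", "kwargs": {
  "increments": "0 0 0.015 0; 0 0 0.02 0"
}}

```text
time: 8.75
eef_pos: [0.5773, -0.2693, 0.1007]
tcp_rot: [0.997, 0.077, -0.001, -0.001]
contact_force: [0.7, 0.2, 0.9]
opening: -0.001
```

```bash
python3 d.py .5775 -.271 .08 8.8;  python3 - <<'E'
from h import *
p=ctrl.get_state()['eef_pos'];print(proj('wrist',p), proj('scene',p),proj('side',p))
a=ctrl.read_camera('side')[210:280,260:350];a=cv2.resize(a,None,fx=4.4,fy=4.4,interpolation=2)
b=ctrl.read_camera('scene')[155:225,155:245];b=cv2.resize(b,None,fx=4.4,fy=4.4,interpolation=2)
save('sc8',np.hstack([a,b])); save('w8',ctrl.read_camera('wrist'))
E
```

```text
t 8.75 pos [ 0.5773 -0.2693  0.1007] toolx deg 8.86 F [0.68 0.16 0.9 ] q [-0.6   0.31  1.75  0.    1.08  0.82] op -0.0
tool delta [-0.      0.0018  0.0207]
roll 0.001
[[253.91866899 230.64377755]] [[193.1761399  177.98906424]] [[301.40138449 235.89180994]]
```

View pics/sc8.png

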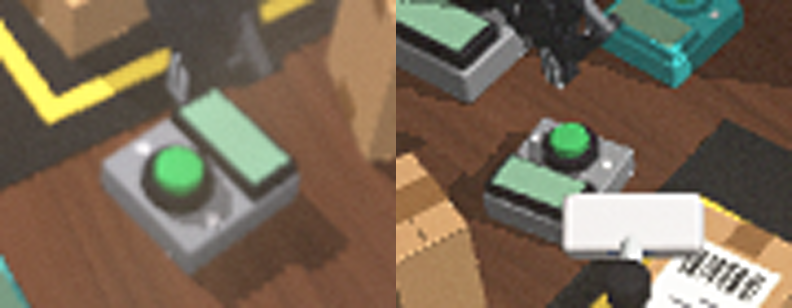

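View pics/w8.png

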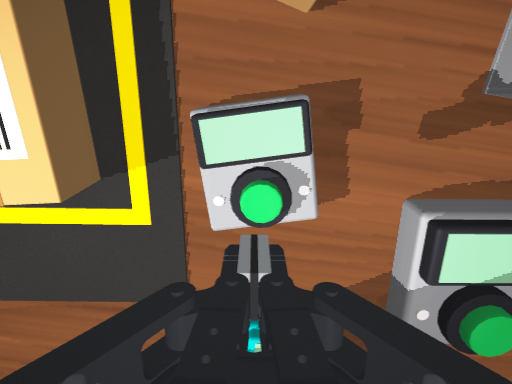

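```bash
python3 - <<'E'
from tri import *
print(tri((260+179/4.4-.5,210+97/4.4-.5),(155+164/4.4-.5,155+84/4.4-.5)))
print('btn',tri((260+178/4.4-.5,210+165/4.4-.5),(155+174/4.4-.5,155+137/4.4-.5)))
for z in (.04,.05,.055): print(ray('wrist',(262,201),z).round(4))
E
```

```text
(array([ 0.5743, -0.2698,  0.1221]), array([ 0.98,  0.19,  1.28, -0.26]))
btn (array([ 0.5751, -0.2741,  0.0543]), array([ 0.05,  0.01,  0.07, -0.01]))
[ 0.5752 -0.2764  0.04  ]
[ 0.5787 -0.2756  0.05  ]
[ 0.5804 -0.2752  0.055 ]
```

>>> {"fn": "play_rows", "kwargs": {
  "increments": "0.001 0.005 0.012 0; 0.001 0.005 0.024 0; 0.001 0.005 0.034 0; 0.001 0.005 0.04 0; 0.001 0.005 0.042 0"
}}

```text
time: 9.52
eef_pos: [0.5798, -0.275, 0.0597]
tcp_rot: [0.997, 0.077, -0.0, -0.0]
contact_force: [0.5, 0.4, 1.1]
opening: -0.004
```

>>> {"fn": "play_rows", "kwargs": {
  "increments": "0 0 0.002 0; 0 0 0.004 0; 0 0 0.006 0; 0 0 0.008 0"
}}

```text
time: 10.02
eef_pos: [0.5801, -0.2753, 0.0525]
tcp_rot: [0.997, 0.077, 0.0, 0.0]
contact_force: [-0.2, 0.2, -0.3]
opening: 0.006
```

```bash
python3 - <<'E'
from tri import *
p=ctrl.get_state();print(p['eef_pos'],p['contact_force'])
a=ctrl.read_camera('side')[210:280,260:350];a=cv2.resize(a,None,fx=4.4,fy=4.4,interpolation=2)
b=ctrl.read_camera('scene')[155:225,155:245];b=cv2.resize(b,None,fx=4.4,fy=4.4,interpolation=2)
save('sc9',np.hstack([a,b])); save('w9',ctrl.read_camera('wrist')[100:300,150:400])
E
```

```text
[ 0.58013047 -0.27533094  0.05246465] [-0.24545594  0.18328361 -0.30401409]
```

View pics/sc9.png

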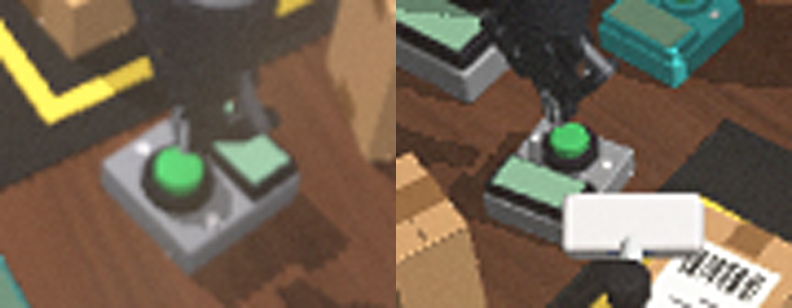

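View pics/w9.png

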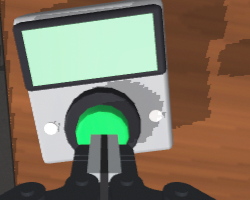

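```bash
python3 - <<'E'
from tri import *
t=tri((260+181/4.4-.5,210+150/4.4-.5),(155+160/4.4-.5,155+118/4.4-.5));print(t)
for P in ([.578,-.2745,.0545],[.57,-.2745,.0545],[.578,-.2845,.0545]): print(P,(proj('side',P)-[260,210]+.5)*4.4,(proj('scene',P)-[155,155]+.5)*4.4+[396,0])
E
```

```text
(array([ 0.5761, -0.279 ,  0.0764]), array([ 1.13,  0.21,  1.47, -0.28]))
[0.578, -0.2745, 0.0545] [[182.59122865 163.93445388]] [[567.41175775 138.49786741]]
[0.57, -0.2745, 0.0545] [[171.35510893 167.67008316]] [[574.50253793 133.16971189]]
[0.578, -0.2845, 0.0545] [[189.38113079 176.20815021]] [[559.25974692 132.50496957]]
```

>>> {"fn": "play_rows", "kwargs": {
  "increments": "-0.003 -0.001 0.004 0; -0.003 -0.001 0.008 0; -0.003 -0.001 0.012 0; -0.003 -0.001 0.014 0; -0.003 -0.001 0.016 0"
}}

```text
time: 10.8
eef_pos: [0.577, -0.2748, 0.0363]
tcp_rot: [0.997, 0.077, 0.0, 0.0]
contact_force: [-0.1, 0.3, 0.8]
opening: 0.001
```

>>> {"fn": "play_rows", "kwargs": {
  "increments": "0 0 0.001 0; 0 0 0.002 0; 0 0 0.003 0; 0 0 0.003 0"
}}

```text
time: 11.3
eef_pos: [0.5769, -0.2747, 0.0334]
tcp_rot: [0.997, 0.077, -0.0, -0.0]
contact_force: [1.0, 0.3, -0.3]
opening: 0.0
```

>>> {"fn": "play_rows", "kwargs": {
  "increments": "0 0 0.001 0; 0 0 0.002 0; 0 0 0.003 0; 0 0 0.003 0"
}}

```text
time: 11.8
eef_pos: [0.5769, -0.2747, 0.0303]
tcp_rot: [0.997, 0.077, -0.0, -0.0]
contact_force: [-0.2, -0.1, 0.3]
opening: 0.001
```

```bash
python3 - <<'E'
from tri import *
p=ctrl.get_state();print(p['eef_pos'],p['contact_force'])
a=ctrl.read_camera('side')[210:280,260:350];a=cv2.resize(a,None,fx=4.4,fy=4.4,interpolation=2)
b=ctrl.read_camera('scene')[155:225,155:245];b=cv2.resize(b,None,fx=4.4,fy=4.4,interpolation=2)
save('sc10',np.hstack([a,b])); save('w10',ctrl.read_camera('wrist')[100:300,150:400])
E
```

```text
[ 0.57685316 -0.27467876  0.03027421] [-0.15611516 -0.13406565  0.34905599]
```

View pics/sc10.png

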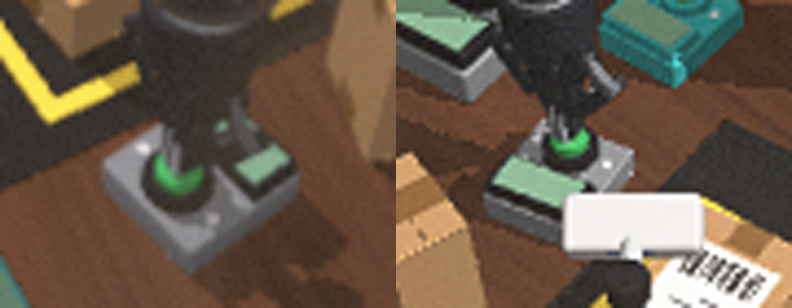

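View pics/w10.png

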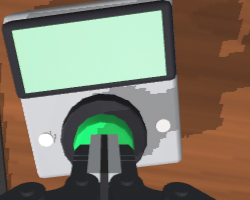

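>>> {"fn": "play_rows", "kwargs": {
  "increments": "0 0 0.001 0; 0 0 0.002 0; 0 0 0.003 0; 0 0 0.004 0; 0 0 0.004 0"
}}

```text
time: 12.58
eef_pos: [0.577, -0.2748, 0.0267]
tcp_rot: [0.997, 0.077, -0.0, 0.0]
contact_force: [-0.8, -0.5, 2.0]
opening: 0.003
```

>>> {"fn": "play_rows", "kwargs": {
  "increments": "0 0 0.001 0; 0 0 0.002 0; 0 0 0.003 0; 0 0 0.003 0"
}}

```text
time: 13.08
eef_pos: [0.577, -0.2748, 0.0236]
tcp_rot: [0.997, 0.077, -0.0, 0.0]
contact_force: [-2.5, 1.2, 3.7]
opening: 0.004
```

Force is building as the button goes down. I'll carry on until it jumps at the stop.

>>> {"fn": "play_rows", "kwargs": {
  "increments": "0 0 0.001 0; 0 0 0.002 0; 0 0 0.002 0"
}}

```text
time: 13.45
eef_pos: [0.577, -0.2748, 0.0222]
tcp_rot: [0.997, 0.077, -0.0, -0.0]
contact_force: [-4.2, 2.0, 6.6]
opening: -0.007
```

>>> {"fn": "play_rows", "kwargs": {
  "increments": "0 0 0.001 0; 0 0 0.002 0; 0 0 0.002 0"
}}

```text
time: 13.82
eef_pos: [0.577, -0.2748, 0.022]
tcp_rot: [0.997, 0.077, -0.001, -0.0]
contact_force: [-7.4, 2.9, 15.1]
opening: -0.002
```

```bash
python3 - <<'E'
from tri import *
p=ctrl.get_state();print(p['eef_pos'],p['contact_force'])
a=ctrl.read_camera('side')[210:280,260:350];a=cv2.resize(a,None,fx=4.4,fy=4.4,interpolation=2)
b=ctrl.read_camera('scene')[155:225,155:245];b=cv2.resize(b,None,fx=4.4,fy=4.4,interpolation=2)
save('sc11',np.hstack([a,b])); w=ctrl.read_camera('wrist')[100:300,150:400]; save('w11',cv2.resize(w,None,fx=2.5,fy=2.5))
E
```

```text
[ 0.57702048 -0.27482358  0.02199748] [-7.35993305  2.9323613  15.07165918]
```

View pics/sc11.png

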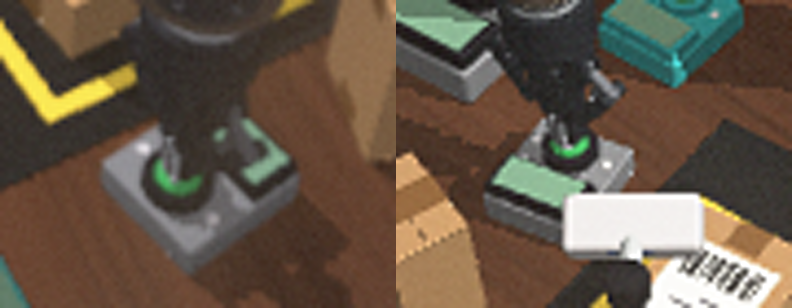

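View pics/w11.png

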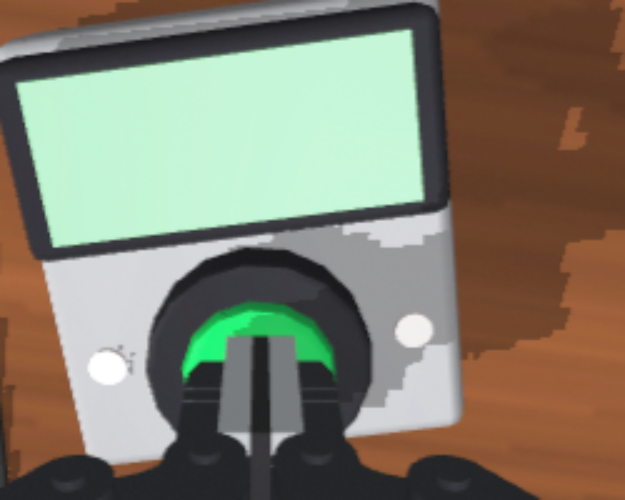

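>>> {"fn": "play_rows", "kwargs": {
  "increments": "0 0 0.001 0; 0 0 0.002 0; 0 0 0.002 0"
}}

```text
time: 14.35
eef_pos: [0.5771, -0.2749, 0.0218]
tcp_rot: [0.997, 0.077, -0.001, -0.0]
contact_force: [-8.4, 5.3, 23.1]
opening: -0.001
```

```bash
python3 - <<'E'
from h import *
a=ctrl.read_camera('side')[225:265,280:320];save('s12',cv2.resize(a,None,fx=12,fy=12,interpolation=2))
E
```

>>> {"fn": "play_rows", "kwargs": {
  "increments": "0 0 -0.01 0; 0 0 -0.03 0; 0 0 -0.06 0; 0 0 -0.1 0; 0 0 -0.13 0"
}}

```text
time: 15.02
eef_pos: [0.5776, -0.2752, 0.1495]
tcp_rot: [0.997, 0.077, 0.001, 0.001]
contact_force: [-0.3, 0.2, 0.9]
opening: 0.002
```

```bash
python3 - <<'E'
from h import *
a=ctrl.read_camera('side')[225:265,280:320];a=cv2.resize(a,None,fx=9,fy=9,interpolation=2)
b=cv2.cvtColor(cv2.imread('pics/s12.png'),cv2.COLOR_BGR2RGB);b=cv2.resize(b,(360,360))
save('s13',np.hstack([b,a]));save('c13',ctrl.read_camera('scene'));save('e13',ctrl.read_camera('side'))
s=ctrl.get_state();print(s['eef_pos'],s['contact_force'])
E
```

```text
[ 0.57827989 -0.27563683  0.14988178] [-0.7260881   0.04150597 -0.34798317]
```

View pics/s13.png

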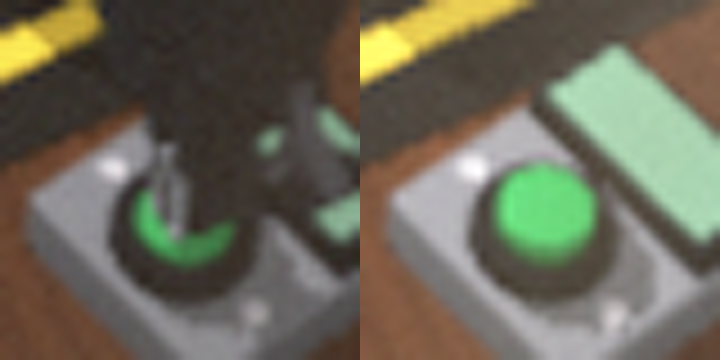

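View pics/e13.png

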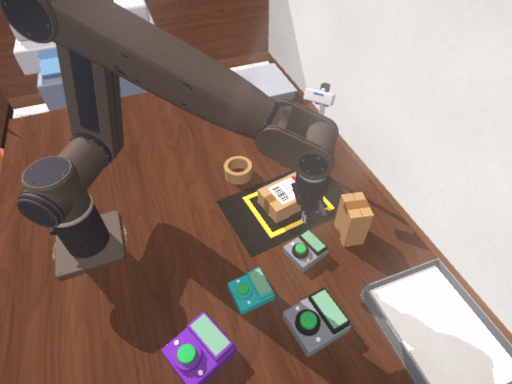

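View pics/c13.png

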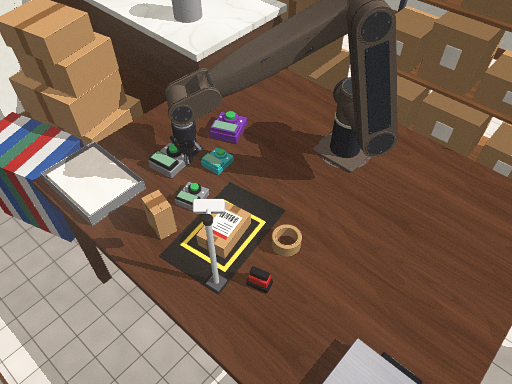

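The button went down to its stop (23 N with no further travel) and has sprung back. The parcel lies label up in the frame, and the bystanders look unmoved at about (287,240), (158,214) and (260,279) in the scene view.

```bash
python3 -c "
from plant import ctrl
print(ctrl.sign_off())"
```

```text
the job is handed in; nothing more can be done
None
```

I tipped the parcel with the shut fingers and it fell flat, label up, inside the yellow frame. Then I pressed the green button on the smaller grey console down to its stop, let it go, lifted clear and handed the job in. No verdict was reported.

**Last checks:**
- **Parcel:** I measured its label-face corners just after the fall, at station x 19 to 199 mm and y -54 to 59 mm. The limits are -15 to 230 mm and ±95 mm. It still lay there in the final pictures.
- **Button:** travel stopped after about 6 mm, with the force rising to 23 N. The pictures showed the button sunk while pressed and back up afterwards. I had no direct reading of its travel.
- **Bystanders:** the tape roll, small carton and stamp look unmoved and upright in the final pictures. I checked this by eye only.
- **Arm:** it was clear of everything at the end, at about 15 s.

**What disagreed:**
- **Fingertip height:** in the camera images the fingertips are higher than the reported TCP, by about 18 mm shut and about 25 mm half open.
- **First push:** because of that, it passed just over the top of the parcel without touching it. I backed off, shut the fingers, went lower, and the second push worked.

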